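# Load the handed hinge bracket into its drilling jig

## Robot

A 6-joint arm with a two-finger parallel gripper is mounted at the origin on the work surface. World frame = base frame: x ahead of the robot, y to its left, z up, the work surface at z = 0. Lengths are in m, angles in rad, forces in N, time in s.
With the tool pointing down it reaches from about 0.375 to 0.825 m from the base axis. Payload 5.5 kg.
Tool frame: the origin (TCP) lies at the very end of the fingers, on their centre line; the grasp point (between the pads) lies 19 mm behind it; z points along the fingers, y is the line along which they close (so a half turn about z gives the same grasp; the last joint's range is limited). The gripper opens to 85 mm and grips with 20 to 120 N. Pads are 22 mm wide; open, the fingers measure 114 mm over their backs; the gripper's body (76 mm by 85 mm) begins 54 mm behind the grasp point. The pads swing forward as they close: fully open they stand 13 mm farther back than shut.
Start: joints at [1.272, 0.314, -0.047, 1.21, 0, 1.571], TCP at [0.177, 0.573, 0.231] pointing down, gripper open.
Joint ranges: [-2.67, 2.67], [-0.69, 1.73], [-1.03, 1.25], [-2.08, 2.16], [-1.42, 1.45], [-3.14, 3.14]. Speed limits (rad/s): [2.39, 2.39, 3.01, 3.14, 3.14, 3.14].

## Interface

Orientations are given as a rotation vector (axis times angle).
In Python, from workcell import r gives the robot as it stands.
- The arm moves only by the shell command python3 -m pendant 'ROWS' [OPENING]. ROWS is text: rows parted by semicolons, each of 6 numbers parted by spaces: the shift along the world's x, y, z in m, then the turn, a rotation vector about the world's x, y, z in rad. A call has exactly 10 rows; each row is the pose to reach, as a shift and turn from the pose commanded when the call began; what a row does not reach only later rows make up. A row lasts 1/10 s, in which the tool goes at most 50 mm and 8.59 degrees, less where a joint would pass 70% of its speed; a pose out of reach is approached as far as the arm can. A call with a gripper value outside its range is refused whole. OPENING is the opening, from -1 (shut) to 1 (fully open), set as the call begins (- or left out, the last holds). The fingers move at their own pace and stop on an object; the grip force is fixed at half the most. Time passes only in rows, so rows that repeat a pose let the fingers close, or fill a call up. It gives the time, the measured TCP pose, the force, the opening and the grip force at its end, in the units of the state.
- r.get_state(): the state, without advancing time (a new reading comes with each control period).
- r.capture(name): name is "scene" or "top" or "wrist"; returns a dict with "img" (480x640x3 uint8, blue, green, red), "range_z" (480x640 float32, m along the optical axis (not along the pixel's ray), 0 where there is no reading), "fx", "fy", "cx", "cy" (pixels), "extrinsics" (4x4, takes a point from world to camera coordinates). Camera axes: x right, y up, looking along -z (the intrinsics and any distortion apply to the point x, -y, -z); pixel columns grow to the right and rows downward; lengths in m; the calibration is good to about 2 mm. A picture is of the moment at which its call begins.
- r.close_job(): hands the job in; it is judged then, once.
The state is a dict: "time_s": time; "joint_positions": joint angles; "dq": joint speeds; "joint_torque": joint torques, N m; "tool_pos": TCP position; "tcp_rot": TCP orientation; "ft_force": force on the tool from outside, world axes, zero at the start; "wrist_torque": the same for the moment, N m; "finger_gap": finger opening in m; "finger_force": force on a finger pad.
Only numpy, scipy, OpenCV 4.12 (cv2) and the standard library are available. Lean on these libraries where they do the work, as an engineer would, in place of code of your own. Each camera call takes 0.05 s, during which the arm holds its last target. There are 200 camera calls.

## Task

Load the right-hand hinge bracket (the one with the red lug) into the blue drilling jig: turn it until its outline matches the cutout, seat it fully home so the plate lies flush, and let go. Then swing the jig's hold-down strap by its red knob all the way round over the bracket to its stop. Leave the left-hand bracket (yellow lug) and everything else on the bench where it lies.

Things in the scene. Friction and masses are not known exactly. Their poses are not given: they have to be found in the camera images.
- right_bracket: Right-hand hinge bracket, bare steel, about 0.42 kg, lying loose flat on the bench, lug up. Plate 8 mm thick; seen from above with x to the right and y up, a bar x -55..45, y -28..16 mm with a tab x 5..45, y 16..46 mm on its +y side. Red upright lug centred over the origin: 32 mm along x, 12 mm thick along y (pinch it across y), from the plate's top at z 8 to z 44 mm. Origin: on the plate's underside, under the lug's centre; z up.
- left_bracket: Left-hand hinge bracket, mirror image of the right-hand one (tab on its -y side, y -46..-16 mm), yellow lug, otherwise the same. It does not fit the jig; leave it. Origin under the lug's centre, on the plate's underside.
- jig: Blue drilling jig bolted to the bench, 170 x 140 mm (x -85..85, y -62..78 mm), top face 20 mm above the bench. In its top is a one-way cutout, 8 mm deep with a light floor, of the right-hand bracket's outline plus 1.5 mm all round, the upper 4 mm of its walls flared outwards by 2 mm as a lead-in. The bracket's plate lies flush in it when the bracket's origin is at jig_seat and its x and y axes lie along the jig's. Origin on the bench; z up.
- jig_seat (a point): Point on the cutout's floor, 12 mm above the bench, where the bracket's origin belongs: at x 0, y 0 of the jig. Axes as the jig's.
- strap_pivot (a point): Pivot of the hold-down strap on the jig, at x -40, y 52, z 25 mm in the jig's frame. The strap turns about the vertical through it.
- strap_knob (a point): Middle of the strap's upright red knob (a pin 14 mm thick, from 28 to 70 mm above the bench; this point is at 52 mm), 90 mm from the pivot. The strap itself is a flat steel bar 18 mm wide, 22 to 28 mm above the bench: it passes 2 mm above a flush bracket and is blocked by one standing proud.
- strap (a joint): Angle of the hold-down strap, rad: 0 = closed, against its stop, the strap pointing along the jig's -y over the end of the bracket's bar; grows as it opens, clockwise from above (at 1.57 it points along the jig's -x, clear of the cutout). Range 0 to 1.9. It stays where it is left; about 1 N at the knob moves it.
- hammer: Hammer lying on the bench, bystander.
- wrench: Wrench lying on the bench, bystander.
- brush: Brush lying on the bench, bystander.
- paste_tin: Closed tin, 64 mm across, 70 mm high, standing on the bench, bystander. Origin under its centre.
- collar: Steel collar, 48 mm across, 22 mm high, bystander. Origin under its centre.
- flange: Dark flat steel ring, 72 mm across, 12 mm high, bystander. Origin under its centre.
Things that resemble listed ones, but are neither listed nor needed, are in the scene too. Several things have the shape of the jig; the one meant has the colours described above. Leave any orange look-alike of the right_bracket alone.

How it is judged:
By the outcome, as a careful person would: the job done as asked, in the order asked, and still so for the second after the job is handed in, with the robot touching nothing.
It also fails if it takes over 64 s, if anything falls off the work surface, if the arm or the gripper's body presses on something with over 40 N, if the wrist force passes 120 N, or if a joint passes its speed limit or range.

## Working session

There is one attempt and no reset: what is moved stays moved. The work goes in short steps, Python scripts to look and compute and a shell command to move; the robot and the scene stay as the last step left them, time stands still between calls to the robot, and variables do not carry over. Pictures are saved under pics/ and viewed, at most 10 in all, crops included, and the job is handed in when it is done.

```bash
ls; mkdir -p pics; cat > h.py <<'E'
import numpy as np,cv2
from workcell import r
def cap(n,f):
    c=r.capture(n);cv2.imwrite('pics/'+f+'.png',c['img']);np.savez('pics/'+f,**{k:np.asarray(v) for k,v in c.items()});return c
def load(f): return np.load('pics/'+f+'.npz')
def world(c,u,v,z=None):
    """pixel->world using depth, or plane height z"""
    E=np.asarray(c['extrinsics']);R=E[:3,:3];t=E[:3,3]
    d=np.array([(u-c['cx'])/c['fx'],-(v-c['cy'])/c['fy'],-1.])
    o=-R.T@t;dw=R.T@d
    s=float(c['range_z'][int(round(v)),int(round(u))]) if z is None else (z-o[2])/dw[2]
    return o+s*dw
E
python3 - <<'E'
from h import *
c=cap('top','top1');print({k:c[k] for k in c if k not in('img','range_z')});cap('scene','scene1');print(r.get_state())
E
```

```text
pics
{'fx': 478.8918418922404, 'fy': 478.8918418922404, 'cx': 317.9875243242925, 'cy': 240.01045950016106, 'extrinsics': array([[-0.02025811, -0.99979073,  0.00284557,  0.09169721],
       [ 0.99581376, -0.01992362,  0.08920765, -0.55668704],
       [-0.08913229,  0.00464083,  0.99600898, -1.31468097],
       [ 0.        ,  0.        ,  0.        ,  1.        ]])}
{'time_s': 0.1, 'joint_positions': array([ 1.27201452e+00,  3.14143732e-01, -4.79613145e-02,  1.21017087e+00,
       -1.55954256e-05,  1.57083034e+00]), 'dq': array([ 0.00111587,  0.00098382,  0.0022605 ,  0.0005068 , -0.00103814,
        0.0005891 ]), 'joint_torque': array([-3.95957859e-04, -5.40767348e+01,  3.40540338e+01,  1.12534515e-02,
        1.06339522e-05, -9.53175970e-06]), 'tool_pos': array([0.17647234, 0.57294092, 0.23053549]), 'tcp_rot': array([-4.67603802e-01, -3.10639006e+00,  2.30175556e-03]), 'ft_force': array([-0.02321171,  0.31599199,  0.19733418]), 'wrist_torque': array([-0.00288064, -0.02823102, -0.01239258]), 'finger_force': 0.0, 'finger_gap': 0.08543966001685441}
```

View pics/top1.png

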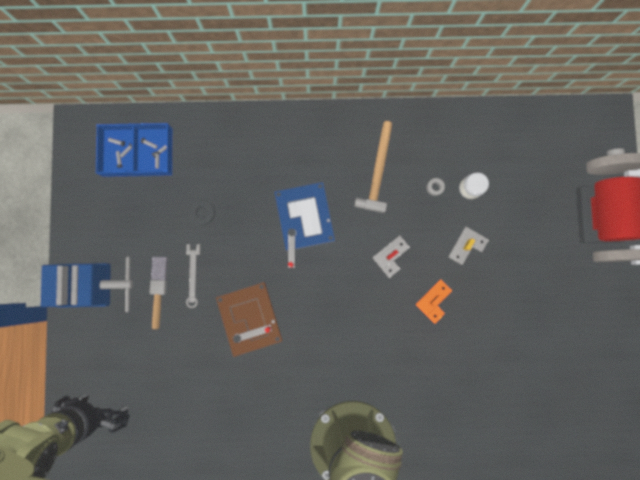

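The top view shows the candidates. Brackets: red lug, steel, (391,256); yellow lug (469,245); orange look-alike (435,301). Jigs: blue with a light floor (305,216), knob about (291,265); brown look-alike (250,320). I choose (391,256) and (305,216), and check both in one close crop.

```bash
python3 - <<'E'
from h import *
c=load('top1');i=c['img'][170:290,265:425]
cv2.imwrite('pics/crop1.png',cv2.resize(i,(800,600),interpolation=cv2.INTER_CUBIC))
for p in [(391,256),(305,216),(291,265),(330,240)]: print(p,world(c,*p))
E
```

```text
(391, 256) [ 0.50843244 -0.11890609  0.04623689]
(305, 216) [0.62902388 0.11591205 0.00937668]
(291, 265) [0.48825655 0.15445219 0.07293004]
(330, 240) [0.55772416 0.04689518 0.02534775]
```

View pics/crop1.png

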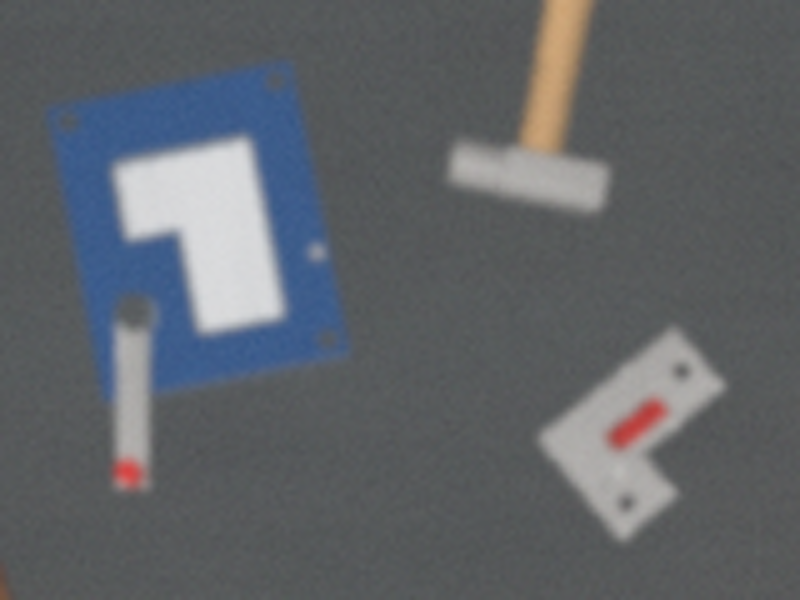

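The crop shows the steel bracket with the red lug at crop (638,424), its tab to the lower right, so it is the right-hand one. The blue jig has the white cutout, and its knob is at crop (128,472). Next I fit the poses.

```bash
cat >> h.py <<'E'
def fit(c,px,loc,z):
    W=np.array([world(c,u,v,z)[:2] for u,v in px]);L=np.array(loc)/1e3
    a=L-L.mean(0);b=W-W.mean(0)
    th=np.arctan2((a[:,0]*b[:,1]-a[:,1]*b[:,0]).sum(),(a*b).sum())
    R=np.array([[np.cos(th),-np.sin(th)],[np.sin(th),np.cos(th)]])
    t=W.mean(0)-R@L.mean(0);return t,th,np.linalg.norm(W-(L@R.T+t),axis=1)*1e3
E
python3 - <<'E'
from h import *
c=load('top1')
q=lambda P:[(265+x/5-.4,170+y/5-.4) for x,y in P]
j=fit(c,q([(48,108),(292,62),(348,355),(106,398)]),[(85,78),(85,-62),(-85,-62),(-85,78)],.02)
b=fit(c,q([(675,328),(723,383),(540,437),(625,540),(678,490)]),[(-55,-28),(-55,16),(45,-28),(45,46),(5,46)],.008)
print(j,b)
print('knob',world(c,*q([(128,472)])[0],.07),'lug',world(c,*q([(638,424)])[0],.044))
from scipy.spatial.transform import Rotation as R
print(R.from_rotvec(r.get_state()['tcp_rot']).as_matrix().round(3))
w=r.capture('wrist');E=w['extrinsics'];print('wristcam',-E[:3,:3].T@E[:3,3],E.round(2))
E
```

```text
(array([0.63009023, 0.10976877]), np.float64(0.16932690414097024), array([0.91298647, 0.52637213, 0.81210306, 2.03540187])) (array([ 0.51460251, -0.12518064]), np.float64(2.2454301315836176), array([1.94939681, 1.04414248, 0.41683493, 0.85116268, 1.6834202 ]))
knob [0.49109954 0.15671652 0.07      ] lug [ 0.51288731 -0.12270687  0.044     ]
[[-0.956  0.294 -0.   ]
 [ 0.294  0.956 -0.001]
 [-0.    -0.001 -1.   ]]
wristcam [0.0988163  0.59712988 0.37424852] [[ 0.3   0.96 -0.   -0.6 ]
 [-0.91  0.28 -0.32  0.04]
 [-0.3   0.09  0.95 -0.38]
 [ 0.    0.    0.    1.  ]]
```

```bash
python3 -m pendant '0.02 -0.04 0 0 0 0.1;0.04 -0.08 0 0 0 0.2;0.06 -0.12 0 0 0 0.3;0.08 -0.16 0 0 0 0.4;0.10 -0.20 0 0 0 0.5;0.12 -0.24 0 0 0 0.6;0.14 -0.28 0 0 0 0.7;0.16 -0.32 0 0 0 0.8;0.18 -0.36 0 0 0 0.9;0.20 -0.40 0 0 0 1.0' 1; python3 -c "
from h import *
print(r.get_state()['joint_positions'])"
```

```text
time_s: 1.15
tool_pos: [0.377, 0.1717, 0.2313]
tcp_rot: [-1.085, 2.948, 0.0]
ft_force: [0.6, 0.9, 0.2]
finger_gap: 0.0853
finger_force: 0.0
[ 4.27392336e-01 -3.75056553e-02 -4.55420819e-01  1.15255762e+00
  2.97023820e-06 -2.78221414e-01]
```

```bash
python3 -m pendant '0.014 -0.03 -0.003 0 0 0.1;0.028 -0.06 -0.006 0 0 0.2;0.042 -0.09 -0.009 0 0 0.3;0.056 -0.12 -0.012 0 0 0.4;0.070 -0.15 -0.015 0 0 0.5;0.084 -0.18 -0.018 0 0 0.62;0.098 -0.21 -0.021 0 0 0.75;0.112 -0.24 -0.024 0 0 0.88;0.126 -0.27 -0.027 0 0 1.02;0.136 -0.296 -0.03 0 0 1.16'; python3 -m pendant '0 0 0 0 0 0.13;0 0 0 0 0 0.26;0 0 0 0 0 0.384;0 0 0 0 0 0.384;0 0 0 0 0 0.384;0 0 0 0 0 0.384;0 0 0 0 0 0.384;0 0 0 0 0 0.384;0 0 0 0 0 0.384;0 0 0 0 0 0.384'; python3 -c "
from h import *
print(r.get_state()['joint_positions']);cap('wrist','w1')"
```

```text
time_s: 2.15
tool_pos: [0.5131, -0.1242, 0.2009]
tcp_rot: [2.524, -1.87, -0.0]
ft_force: [-0.2, -0.2, -0.3]
finger_gap: 0.0858
finger_force: 0.0
time_s: 3.15
tool_pos: [0.5127, -0.1226, 0.2013]
tcp_rot: [-2.831, 1.362, -0.0]
ft_force: [0.1, 0.1, 0.4]
finger_gap: 0.0852
finger_force: 0.0
[-2.34681797e-01  1.91480456e-01 -2.74817555e-01  1.10441060e+00
  2.52910593e-05 -2.47967546e+00]
```

View pics/w1.png

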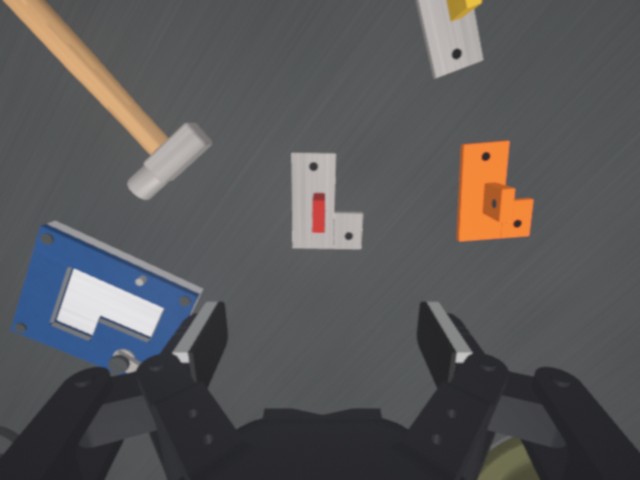

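The wrist view shows the red-lug bracket at (318,205), square to the image, with its plate corners at (292,153), (335,153), (292,248), (362,249) and (363,213).

```bash
python3 - <<'E'
from h import *
from scipy.spatial.transform import Rotation as R
c=load('w1')
print(fit(c,[(292,153),(335,153),(292,248),(362,249),(363,213)],[(-55,-28),(-55,16),(45,-28),(45,46),(5,46)],.008))
# lug top by red mask
i=c['img'].astype(int);m=(i[...,2]>150)&(i[...,1]<80)&(i[...,0]<80)
P=np.array([world(c,u,v) for v,u in np.argwhere(m)])
T=P[abs(P[:,2]-.044)<.004];print(len(P),len(T),(T.max(0)+T.min(0))/2,T.mean(0))
x,y,w=T[:,0],T[:,1],np.cov(T[:,:2].T);e=np.linalg.eigh(w)[1][:,1];print('lug ang',np.arctan2(e[1],e[0])%np.pi)
M=R.from_rotvec(r.get_state()['tcp_rot']).as_matrix();print('tool y',np.arctan2(M[1,1],M[0,1])%np.pi,'x',np.arctan2(M[1,0],M[0,0])%np.pi, r.get_state()['tool_pos'])
E
```

```text
(array([ 0.51610139, -0.12172856]), np.float64(2.2319210864926977), array([0.8997459 , 0.86355366, 0.75122287, 0.83536291, 0.17111171]))
321 318 [ 0.51743055 -0.12249844  0.04519861] [ 0.51741675 -0.12297279  0.04509691]
lug ang 2.2368556351357243
tool y 0.6742504316908606 x 2.245046756540467 [ 0.51263898 -0.12257341  0.20131757]
```

```bash
python3 -m pendant '0.001 0 -0.02 0 0 -0.01;0.003 0 -0.05 0 0 -0.01;0.004 0 -0.08 0 0 -0.01;0.004 0 -0.11 0 0 -0.01;0.004 0 -0.135 0 0 -0.01;0.004 0 -0.155 0 0 -0.01;0.004 0 -0.17 0 0 -0.01;0.004 0 -0.18 0 0 -0.01;0.004 0 -0.187 0 0 -0.01;0.004 0 -0.187 0 0 -0.01' && python3 -m pendant '0 0 0 0 0 0;0 0 0 0 0 0;0 0 0 0 0 0;0 0 0 0 0 0;0 0 0 0 0 0;0 0 0 0 0 0;0 0 0 0 0 0;0 0 0 0 0 0;0 0 0 0 0 0;0 0 0 0 0 0' -1
```

```text
time_s: 4.2
tool_pos: [0.5162, -0.1225, 0.0138]
tcp_rot: [2.824, -1.375, -0.002]
ft_force: [-0.3, -0.2, 0.3]
finger_gap: 0.0855
finger_force: 0.0
time_s: 5.2
tool_pos: [0.517, -0.1226, 0.0147]
tcp_rot: [-2.824, 1.375, -0.001]
ft_force: [-0.4, 1.7, 5.3]
finger_gap: 0.0112
finger_force: 59.8
```

```bash
python3 -m pendant '0 0 0.01 0 0 0;0 0 0.03 0 0 0;0 0 0.06 0 0 -0.03;0 0.01 0.09 0 0 -0.1;0.01 0.02 0.12 0 0 -0.2;0.02 0.04 0.15 0 0 -0.31;0.03 0.06 0.17 0 0 -0.43;0.04 0.08 0.185 0 0 -0.55;0.05 0.105 0.185 0 0 -0.67;0.06 0.13 0.185 0 0 -0.79' && python3 -m pendant '0.01 0.02 0 0 0 -0.12;0.02 0.04 0 0 0 -0.25;0.03 0.06 0 0 0 -0.38;0.04 0.08 0 0 0 -0.52;0.05 0.095 0 0 0 -0.66;0.053 0.102 0 0 0 -0.8;0.053 0.102 0 0 0 -0.94;0.053 0.102 0 0 0 -1.07;0.053 0.102 0 0 0 -1.18;0.053 0.102 0 0 0 -1.25' && python3 -m pendant '0 0 0 0 0 -0.02;0 0 0 0 0 -0.025;0 0 0 0 0 -0.025;0 0 0 0 0 -0.025;0 0 0 0 0 -0.025;0 0 0 0 0 -0.025;0 0 0 0 0 -0.025;0 0 0 0 0 -0.025;0 0 0 0 0 -0.025;0 0 0 0 0 -0.025';python3 -c "
from h import *
print(r.get_state()['joint_positions']);cap('wrist','w2')"
```

```text
time_s: 6.2
tool_pos: [0.5764, 0.0081, 0.1996]
tcp_rot: [2.071, -2.362, -0.0]
ft_force: [0.7, 0.5, -5.4]
finger_gap: 0.0109
finger_force: 58.9
time_s: 7.2
tool_pos: [0.6285, 0.1092, 0.1984]
tcp_rot: [0.3, -3.124, 0.001]
ft_force: [0.6, -0.3, -5.9]
finger_gap: 0.0109
finger_force: 58.9
time_s: 8.2
tool_pos: [0.6296, 0.1094, 0.1993]
tcp_rot: [-0.267, 3.13, -0.0]
ft_force: [-1.0, 0.3, -4.7]
finger_gap: 0.0109
finger_force: 58.9
[ 1.72062071e-01  4.00459262e-01  2.93571732e-03  1.17324362e+00
 -1.58242117e-05  1.81321438e-03]
```

View pics/w2.png

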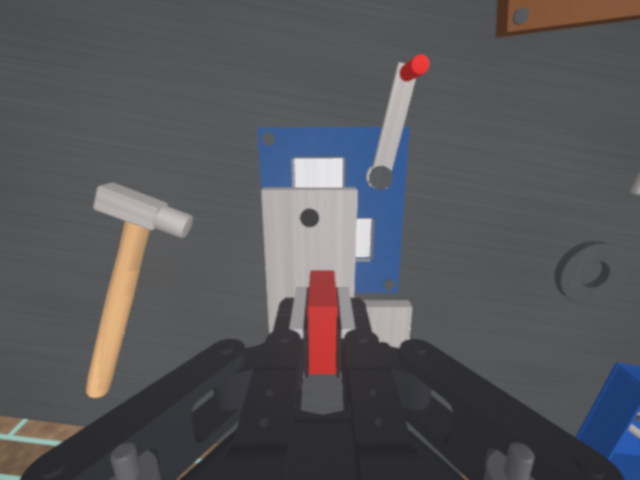

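The wrist view shows the held bracket above the blue jig. Jig corners are at (258,128), (410,127) and (399,293). Bracket corners are at (262,189), (357,188), (410,301) and (412,346).

```bash
python3 - <<'E'
from h import *
c=load('w2')
print(fit(c,[(258,128),(410,127),(399,293)],[(-85,-62),(-85,78),(85,78)],.02))
print(fit(c,[(262,189),(357,188),(410,301)],[(-55,-28),(-55,16),(5,46)],.193))
for p in [(310,260),(300,195),(390,315),(340,195),(280,300)]: print(p,world(c,*p))
i=c['img'][110:360,240:440];cv2.imwrite('pics/crop2.png',cv2.resize(i,(480,600),interpolation=cv2.INTER_CUBIC))
s=r.get_state();print(s['tool_pos'],s['tcp_rot'])
E
```

```text
(array([0.63387945, 0.11455949]), np.float64(0.17936948111015952), array([0.65391325, 0.22439787, 0.82372405]))
(array([0.62918489, 0.1094565 ]), np.float64(0.1763135404004896), array([1.43033901, 0.70670135, 2.03483694]))
(310, 260) [0.6110037  0.10042631 0.19340923]
(300, 195) [0.58027575 0.09093129 0.19351329]
(390, 315) [0.63412238 0.14571594 0.19352779]
(340, 195) [0.57749751 0.10897534 0.19198536]
(280, 300) [0.63465835 0.08894447 0.19418618]
[0.62961612 0.1094089  0.19931095] [-2.67033820e-01  3.13021506e+00  1.83349811e-05]
```

View pics/crop2.png

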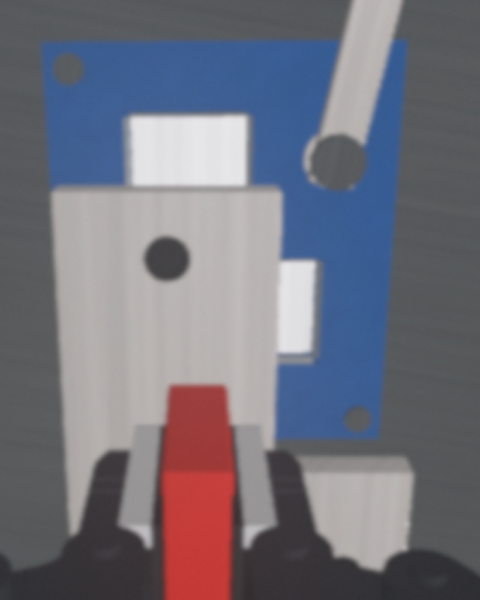

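```bash
python3 - <<'E'
from h import *
c=load('w2');q2=lambda P:[(240+x/2.4-.3,110+y/2.4-.3) for x,y in P]
q=lambda P:[(265+x/5-.4,170+y/5-.4) for x,y in P]
print('wrist cutout',fit(c,q2([(132,118),(246,118),(314,260),(312,352)]),[(-56.5,-29.5),(-56.5,17.5),(3.5,47.5),(46.5,47.5)],.012))
print('wrist outer',fit(c,q2([(42,43),(407,41),(379,438)]),[(-85,-62),(-85,78),(85,78)],.02))
print('z',[world(c,u,v)[2].round(4) for u,v in [(270,170),(330,140),(385,260),(320,172),(363,240)]])
t=load('top1')
print('top cutout',fit(t,q([(113,163),(248,137),(285,318),(197,335),(126,241)]),[(46.5,47.5),(46.5,-29.5),(-56.5,-29.5),(-56.5,17.5),(3.5,47.5)],.012))
print('z',[world(t,u,v)[2].round(4) for u,v in [(285,195),(320,205),(310,220)]])
E
```

```text
wrist cutout (array([0.63390866, 0.11332698]), np.float64(0.1783084537592024), array([0.57420003, 0.47399661, 0.51747152, 0.53458449]))
wrist outer (array([0.63349572, 0.11342498]), np.float64(0.1770506357800449), array([0.25326448, 0.13751417, 0.19170277]))
z [np.float64(0.0214), np.float64(0.0216), np.float64(0.0207), np.float64(0.0133), np.float64(0.0127)]
top cutout (array([0.63005822, 0.11061538]), np.float64(0.17017033795652425), array([1.45122957, 1.92600255, 2.26972335, 1.99405391, 1.48910777]))
z [np.float64(0.018), np.float64(0.0232), np.float64(0.0101)]
```

```bash
python3 -m pendant '0.001 0.001 -0.01 0 0 0.007;0.002 0.002 -0.03 0 0 0.007;0.004 0.004 -0.05 0 0 0.007;0.004 0.004 -0.07 0 0 0.007;0.004 0.004 -0.09 0 0 0.007;0.004 0.004 -0.11 0 0 0.007;0.004 0.004 -0.125 0 0 0.007;0.004 0.004 -0.135 0 0 0.007;0.004 0.004 -0.139 0 0 0.007;0.004 0.004 -0.139 0 0 0.007';python3 -c "
from h import *
c=cap('wrist','w3');s=r.get_state();print(s['tool_pos'],s['tcp_rot']);cv2.imwrite('pics/crop3.png',cv2.resize(c['img'][130:430,200:440],(480,600),interpolation=cv2.INTER_CUBIC))"
```

```text
time_s: 9.25
tool_pos: [0.6335, 0.1134, 0.06]
tcp_rot: [0.278, -3.129, 0.0]
ft_force: [0.3, 0.7, -4.4]
finger_gap: 0.0108
finger_force: 59.0
[0.6339847  0.11346049 0.06069675] [-2.77933408e-01  3.12868913e+00  2.52884217e-05]
```

View pics/crop3.png

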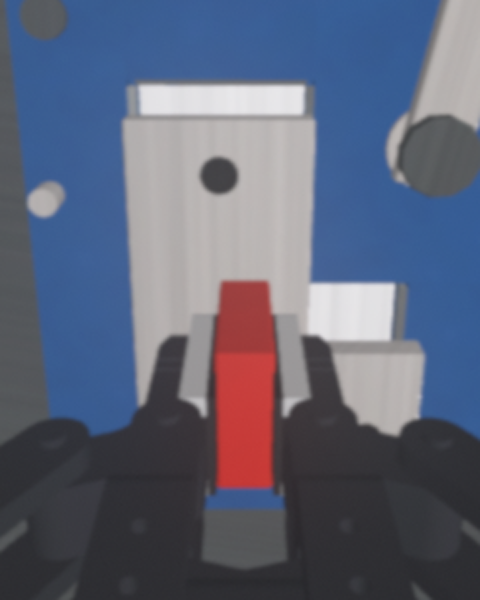

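Close view: the held plate's corners are at crop (124,120), (315,120) and (423,353). The cutout floor corners are at (139,86), (305,86) and (396,284), and the rim corners at (128,82), (312,82) and (407,284).

```bash
python3 - <<'E'
from h import *
c=load('w3');q=lambda P:[(200+x/2-.25,130+y/2-.25) for x,y in P]
print('floor',fit(c,q([(139,86),(305,86),(396,284)]),[(-56.5,-29.5),(-56.5,17.5),(3.5,47.5)],.012))
print('rim',fit(c,q([(128,82),(312,82),(407,284)]),[(-58.5,-31.5),(-58.5,19.5),(1.5,49.5)],.02))
print('held',fit(c,q([(124,120),(315,120),(423,353)]),[(-55,-28),(-55,16),(5,46)],.054))
print([world(c,*p)[2] for p in q([(220,220),(220,100),(80,300),(380,400)])])
E
```

```text
floor (array([0.6342612 , 0.11319039]), np.float64(0.16990732028245492), array([0.55736603, 0.59984065, 1.06721709]))
rim (array([0.63375885, 0.11293317]), np.float64(0.17656848474534978), array([0.36586877, 0.46099484, 0.13958641]))
held (array([0.63422685, 0.11350513]), np.float64(0.17159923767052404), array([0.65041181, 0.20993746, 0.5339213 ]))
[np.float64(0.05489368261991692), np.float64(0.013428590688888353), np.float64(0.020523373355454178), np.float64(0.05418990019500883)]
```

```bash
python3 -m pendant '0 0 -0.004 0 0 0;0 0 -0.008 0 0 0;0 0 -0.012 0 0 0;0 0 -0.016 0 0 0;0 0 -0.02 0 0 0;0 0 -0.023 0 0 0;0 0 -0.026 0 0 0;0 0 -0.028 0 0 0;0 0 -0.03 0 0 0;0 0 -0.03 0 0 0' && python3 -m pendant '0 0 -0.001 0 0 0;0 0 -0.002 0 0 0;0 0 -0.003 0 0 0;0 0 -0.0035 0 0 0;0 0 -0.0035 0 0 0;0 0 -0.0035 0 0 0;0 0 -0.0035 0 0 0;0 0 -0.0035 0 0 0;0 0 -0.0035 0 0 0;0 0 -0.0035 0 0 0'
```

```text
time_s: 10.3
tool_pos: [0.6334, 0.1134, 0.03]
tcp_rot: [0.278, -3.129, 0.0]
ft_force: [0.7, 0.2, -4.2]
finger_gap: 0.0113
finger_force: 59.0
time_s: 11.3
tool_pos: [0.6336, 0.1134, 0.0268]
tcp_rot: [0.278, -3.129, 0.0]
ft_force: [-0.8, -0.5, -4.0]
finger_gap: 0.0109
finger_force: 59.1
```

```bash
python3 -m pendant '0 0 -0.0005 0 0 0;0 0 -0.001 0 0 0;0 0 -0.001 0 0 0;0 0 -0.0015 0 0 0;0 0 -0.0015 0 0 0;0 0 -0.0015 0 0 0;0 0 -0.0015 0 0 0;0 0 -0.0015 0 0 0;0 0 -0.0015 0 0 0;0 0 -0.0015 0 0 0'
```

```text
time_s: 12.3
tool_pos: [0.6336, 0.1134, 0.0267]
tcp_rot: [-0.278, 3.129, 0.0]
ft_force: [-7.0, -1.5, 9.5]
finger_gap: 0.0109
finger_force: 61.1
```

```bash
python3 -m pendant '0 0 0.0005 0 0 0;0 0 0.001 0 0 0;0 0 0.001 0 0 0;0 0 0.001 0 0 0;0 0 0.001 0 0 0;0 0 0.001 0 0 0;0 0 0.001 0 0 0;0 0 0.001 0 0 0;0 0 0.001 0 0 0;0 0 0.001 0 0 0' 0 && python3 -m pendant '0 0 0.01 0 0 0;0 0 0.03 0 0 0;0 0 0.05 0 0 0;0 0 0.08 0 0 0;0 0 0.11 0 0 0;0 0 0.14 0 0 0;0 0 0.16 0 0 0;0 0 0.17 0 0 0;0 0 0.17 0 0 0;0 0 0.17 0 0 0';python3 -c "
from h import *
c=cap('wrist','w4')"
```

```text
time_s: 13.3
tool_pos: [0.6336, 0.1134, 0.0263]
tcp_rot: [0.278, -3.129, -0.0]
ft_force: [-0.0, -0.1, 0.6]
finger_gap: 0.0429
finger_force: 0.0
time_s: 14.3
tool_pos: [0.6332, 0.1134, 0.1955]
tcp_rot: [0.278, -3.128, 0.0]
ft_force: [0.1, 0.1, -0.9]
finger_gap: 0.0427
finger_force: 0.0
```

View pics/w4.png

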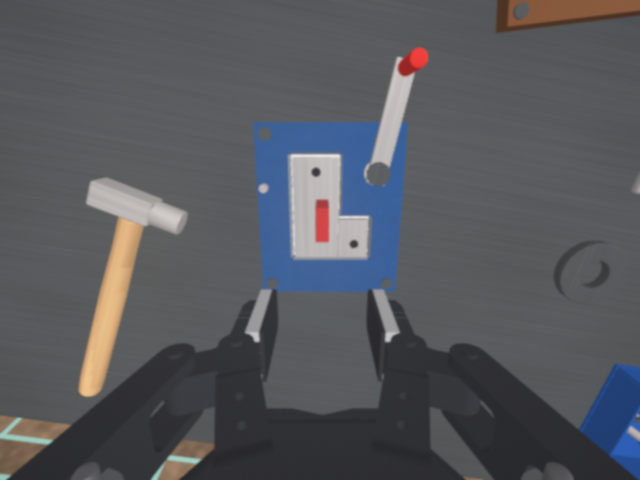

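The bracket sits in the cutout, with its outline matching at (290-370,155-258). The knob's top is at (420,57) and the pivot at (377,174). Next I check that the plate is flush by depth and locate the knob.

```bash
python3 - <<'E'
from h import *
c=load('w4')
med=lambda u,v:np.median([world(c,u+a,v+b)[2] for a in range(-2,3) for b in range(-2,3)])
print('plate',[med(*p) for p in [(300,165),(332,165),(300,245),(360,232),(345,255),(333,190)]],'jig',[med(*p) for p in [(278,165),(300,275),(385,235),(350,165)]])
k=world(c,420,57,.07);pv=world(c,377,174,.028);print('knob',k,world(c,420,57),'pivot',pv)
p=np.array([.5856,.1577]);d=k[:2]-p;print(np.linalg.norm(d),np.degrees(np.arctan2(d[1],d[0])))
d=k-pv;print(np.hypot(d[0],d[1]),np.degrees(np.arctan2(d[1],d[0])))
E
```

```text
plate [np.float64(0.021471017661966685), np.float64(0.021013928172681162), np.float64(0.02119644695400752), np.float64(0.020928201546103864), np.float64(0.020953795781757878), np.float64(0.021103140086076055)] jig [np.float64(0.02103226956432075), np.float64(0.021167220757293492), np.float64(0.021074626383429218), np.float64(0.020829692820054313)]
knob [0.49375744 0.16058897 0.07      ] [0.49435159 0.15997481 0.07268878] pivot [0.58521812 0.156804   0.028     ]
0.0918879815531978 178.1983166272921
0.09153895918927714 177.63024825100845
```

```bash
python3 -m pendant '-0.01 0.003 0 0 0 -0.02;-0.03 0.01 0 0 0 -0.05;-0.05 0.017 0 0 0 -0.08;-0.075 0.026 0 0 0 -0.12;-0.1 0.034 0 0 0 -0.16;-0.12 0.041 0 0 0 -0.19;-0.132 0.045 0 0 0 -0.21;-0.138 0.047 0 0 0 -0.21;-0.138 0.047 0 0 0 -0.21;-0.138 0.047 0 0 0 -0.21' && python3 -m pendant '0 0 -0.02 0 0 0;0 0 -0.05 0 0 0;0 0 -0.08 0 0 0;0 0 -0.105 0 0 0;0 0 -0.125 0 0 0;0 0 -0.14 0 0 0;0 0 -0.15 0 0 0;0 0 -0.157 0 0 0;0 0 -0.157 0 0 0;0 0 -0.157 0 0 0' && python3 -m pendant '0 0 0 0 0 0;0 0 0 0 0 0;0 0 0 0 0 0;0 0 0 0 0 0;0 0 0 0 0 0;0 0 0 0 0 0;0 0 0 0 0 0;0 0 0 0 0 0;0 0 0 0 0 0;0 0 0 0 0 0' -0.45; python3 -c "
from h import *
c=cap('wrist','w5')
for a in [-4,-2,0,2]:
  pass
th=np.radians(178.2);p=np.array([.5856,.1577])
k0=p+.09*np.array([np.cos(th),np.sin(th)])
for d in range(10,111,10):
  t=th+np.radians(d);k=p+.09*np.array([np.cos(t),np.sin(t)]);print(d,(k-k0).round(4),np.radians(d).round(3))"
```

```text
time_s: 15.35
tool_pos: [0.4958, 0.1604, 0.1961]
tcp_rot: [-0.051, -3.141, 0.0]
ft_force: [-0.6, -0.1, -0.2]
finger_gap: 0.0425
finger_force: 0.0
time_s: 16.35
tool_pos: [0.4961, 0.1605, 0.0397]
tcp_rot: [0.052, 3.141, 0.0]
ft_force: [-0.2, -0.5, -0.4]
finger_gap: 0.0426
finger_force: 0.0
time_s: 17.35
tool_pos: [0.4956, 0.1604, 0.0393]
tcp_rot: [-0.052, -3.141, 0.0]
ft_force: [-0.2, -0.9, 0.3]
finger_gap: 0.0233
finger_force: 0.0
10 [ 0.0009 -0.0157] 0.175
20 [ 0.0045 -0.0309] 0.349
30 [ 0.0106 -0.0454] 0.524
40 [ 0.0192 -0.0585] 0.698
50 [ 0.03   -0.0699] 0.873
60 [ 0.0425 -0.0793] 1.047
70 [ 0.0565 -0.0864] 1.222
80 [ 0.0716 -0.0909] 1.396
90 [ 0.0871 -0.0928] 1.571
100 [ 0.1028 -0.0919] 1.745
110 [ 0.1181 -0.0883] 1.92
```

View pics/w5.png

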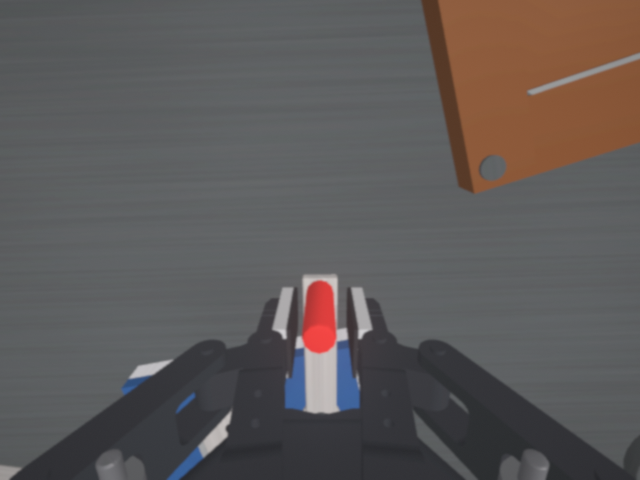

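The knob is centred between the pads at (320,320), so I swing it along the arc.

```bash
python3 -m pendant '0 -0.008 0 0 0 0.087;0.001 -0.016 0 0 0 0.175;0.0023 -0.0234 0 0 0 0.262;0.0045 -0.031 0 0 0 0.349;0.007 -0.038 0 0 0 0.436;0.0106 -0.0454 0 0 0 0.524;0.0146 -0.052 0 0 0 0.611;0.019 -0.0585 0 0 0 0.698;0.024 -0.0644 0 0 0 0.785;0.03 -0.07 0 0 0 0.873' && python3 -m pendant '0.006 -0.005 0 0 0 0.087;0.0125 -0.0094 0 0 0 0.175;0.0194 -0.013 0 0 0 0.262;0.0265 -0.0165 0 0 0 0.349;0.034 -0.019 0 0 0 0.436;0.0416 -0.021 0 0 0 0.524;0.049 -0.0223 0 0 0 0.611;0.057 -0.023 0 0 0 0.698;0.057 -0.023 0 0 0 0.698;0.057 -0.023 0 0 0 0.698'
```

```text
time_s: 18.4
tool_pos: [0.5254, 0.0903, 0.0392]
tcp_rot: [1.286, -2.866, -0.001]
ft_force: [-0.5, 0.0, 0.4]
finger_gap: 0.0235
finger_force: 0.4
time_s: 19.4
tool_pos: [0.5824, 0.0673, 0.0391]
tcp_rot: [2.182, -2.259, -0.0]
ft_force: [0.3, -0.7, 0.3]
finger_gap: 0.0233
finger_force: 0.0
```

```bash
python3 -m pendant '0.003 0 0 0 0 0.035;0.006 0 0 0 0 0.07;0.009 0 0 0 0 0.105;0.012 0.0005 0 0 0 0.14;0.015 0.001 0 0 0 0.17;0.017 0.001 0 0 0 0.19;0.019 0.0015 0 0 0 0.21;0.021 0.002 0 0 0 0.22;0.021 0.002 0 0 0 0.22;0.021 0.002 0 0 0 0.22'
```

```text
time_s: 20.4
tool_pos: [0.6039, 0.0695, 0.0394]
tcp_rot: [-2.419, 2.004, -0.0]
ft_force: [-0.0, -0.8, 0.5]
finger_gap: 0.0234
finger_force: 0.0
```

```bash
python3 -m pendant '0.0005 0 0 0 0 0;0.001 0 0 0 0 0;0.0015 0 0 0 0 0;0.002 0 0 0 0 0;0.0025 0 0 0 0 0;0.003 0.0005 0 0 0 0;0.003 0.0005 0 0 0 0;0.003 0.0005 0 0 0 0;0.003 0.0005 0 0 0 0;0.003 0.0005 0 0 0 0'
```

```text
time_s: 21.4
tool_pos: [0.6049, 0.0694, 0.039]
tcp_rot: [2.417, -2.002, -0.003]
ft_force: [-6.1, -1.0, 4.4]
finger_gap: 0.0237
finger_force: 3.2
```

```bash
python3 -m pendant '-0.001 0 0 0 0 0;-0.002 0 0 0 0 0;-0.003 0 0 0 0 0;-0.004 0 0 0 0 0;-0.004 0 0 0 0 0;-0.004 0 0 0 0 0;-0.004 0 0 0 0 0;-0.004 0 0 0 0 0;-0.004 0 0 0 0 0;-0.004 0 0 0 0 0' 0 && python3 -m pendant '0 0 0.01 0 0 0;0 0 0.03 0 0 0;0 0 0.05 0 0 0;0 0 0.08 0 0 0;0 0 0.11 0 0 0;0 0 0.14 0 0 0;0 0 0.16 0 0 0;0 0 0.17 0 0 0;0 0 0.17 0 0 0;0 0 0.17 0 0 0'; python3 -c "
from h import *
c=cap('wrist','w6')"
```

```text
time_s: 22.4
tool_pos: [0.6026, 0.0699, 0.0393]
tcp_rot: [-2.42, 2.004, 0.0]
ft_force: [0.3, 0.2, 0.2]
finger_gap: 0.0427
finger_force: 0.0
time_s: 23.4
tool_pos: [0.6022, 0.0698, 0.2086]
tcp_rot: [2.419, -2.003, -0.001]
ft_force: [-0.0, -0.2, -0.6]
finger_gap: 0.0427
finger_force: 0.0
```

View pics/w6.png

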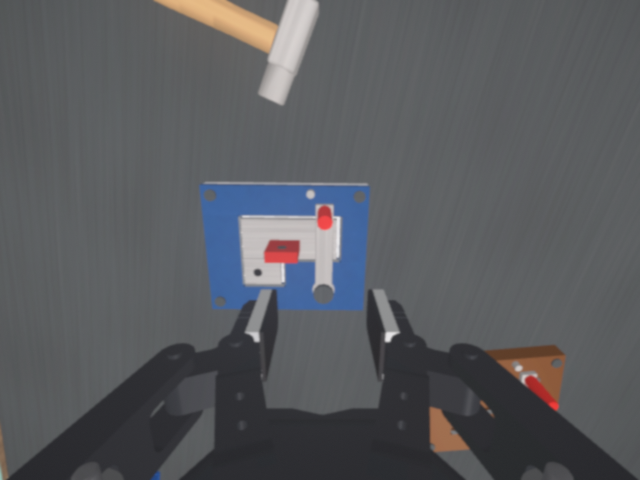

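The strap lies over the bar's end, parallel to the jig's edge, with its side against the stop pin at (310,195). I check the angle and hand in.

```bash
python3 - <<'E'
from h import *
c=load('w6')
k=world(c,324.5,211,.07);p=world(c,323,293,.03);d=k-p
s1=world(c,324.5,206,.028);e=s1-p
j1=world(c,201.5,185,.02);j2=world(c,368.5,185,.02);x=j1-j2
ang=lambda v:np.arctan2(v[1],v[0])
print(np.hypot(*d[:2]),'strap angle',ang(x)-np.pi/2-ang(d), ang(x)-np.pi/2-ang(e))
print('plate z',world(c,262,240)[2],world(c,255,262)[2],world(c,335,235)[2],'jig',world(c,220,200)[2])
E
```

```text
0.10094950152976839 strap angle 0.010271150438319276 0.014515106517477339
plate z 0.021703632715532717 0.02065371226244128 0.021695392750415765 jig 0.020991238162111958
```

Strap angle is about 0.01 rad, which is zero within measurement error, and the plate is still flush.

```bash
python3 -c "
from workcell import r
print(r.close_job())"
```

```text
the job is handed in; nothing more can be done
None
```

The right-hand bracket is seated flush in the blue jig and released, and the strap is swung over it to its stop. I handed the job in at about 23.5 s; the pass or fail result was not reported back.

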